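Show the long linear bearing to the inspection camera

TASK

Pick the longest of the linear bearings out of the slotted tray and present it in the air to the inspection camera: its centre at the camera's focus, 80 mm straight out from the lens along the downward-slanting line of sight, and its long axis along that line, so that the camera looks straight into the bearing's end (either end). Finish while still holding it steady there: do not put it down or let go. Leave the other parts in their slots and do not touch the camera or its stand.

Things in the scene. Friction and masses are not known exactly. Their poses are not given: they have to be found in the camera images.
- long_bearing_center (a point): the part to present: long linear bearing, a plain steel cylinder 16 mm in diameter, 45 mm long (the longest in the tray), black seals and dark bore at both ends, about 30 g, lying in a slot. Point at its very centre (on the axis, half-way along), at the start 5 mm above the tray's top face and 19 mm above the bench, so fingers can take it across its width from above. x along its axis
- tray: white plastic tray fixed to the bench, 150 (x) by 215 (y) by 14 mm high; six slots along its x, each 53 long, 12 wide, 8 mm deep, at x = -38 and 38, y = -70, 0 and 70 mm. The one at x = 38, y = 0 is empty; any other may hold any part. Parts rest on the slots' edges and stand out above. Origin: centre of underside, on the bench
- short_bearing_a_center (a point): steel linear bearing 16 mm in diameter, only 25 mm long; lying in a slot of the tray. Point at its very centre; x along its axis
- short_bearing_b_center (a point): another steel linear bearing 16 mm in diameter and 25 mm long; lying in a slot of the tray. Point at its very centre; x along its axis
- fat_bearing_center (a point): steel linear bearing 20 mm in diameter and 30 mm long; lying in a slot of the tray. Point at its very centre; x along its axis
- coupler_center (a point): aluminium shaft coupler with grooves, 20 mm in diameter and 25 mm long; lying in a slot of the tray. Point at its very centre; x along its axis
- stand: the inspection camera's stand, fixed to the bench: dark foot 110 by 110 by 14 mm, black post 20 mm square, 330 mm high, 30 mm behind (+x of) the origin. Origin: on the bench, 10 mm in front of the foot's centre; x points backwards (the camera looks to -x), z up. The camera head is clamped on the post at a height that differs each time by up to 60 mm
- lens (a point): centre of the camera's lens face: a black barrel 36 mm in diameter, 70 mm long, with a pale light ring round the lens, looking forwards and 30 degrees below level. It is 60 mm in front of the stand's origin and 190 to 250 mm above the bench. x points back along the barrel, away from what it looks at, rising 30 degrees; y is level
- focus (a point): the camera's focus, a point in empty air 80 mm in front of the lens face on the line of sight (150 to 210 mm above the bench). x points from here to the lens along the line of sight (rising 30 degrees from the horizontal towards the camera); y is level

How it is judged:
On the way:
1. the long bearing is held by the fingers, lifted clear of the tray (contact force between long_bearing and the fingers above 0.5 N and contact force between long_bearing and tray below 0.05 N and height (world z) of long_bearing_center above 0.06 m), for 0.2 s.
At the end, for the whole second after the job is handed in: The long bearing is held still (under 20 mm/s) by the fingers alone, its centre within 15 mm of the camera's focus and its axis within 0.2 rad (11 degrees) of the line of sight, touching neither tray nor camera; the other parts still lie in the tray (distance between long_bearing_center and focus below 0.015 m and angle between the x axis of long_bearing_center and the x axis of focus, either way round below 0.2 rad and height (world z) of long_bearing_center above 0.12 m and contact force between long_bearing and the fingers above 0.5 N and contact force between long_bearing and tray below 0.05 N and contact force between long_bearing and stand below 0.05 N and linear speed of long_bearing below 0.02 m/s and distance between each of short_bearing_a_center, short_bearing_b_center, fat_bearing_center, coupler_center and tray below 0.11 m and height (world z) of each of short_bearing_a_center, short_bearing_b_center, fat_bearing_center, coupler_center below 0.03 m); the arm keeps its last pose, push and grip.
It fails at once if another part of the tray is moved more than 10 mm (distance of any of short_bearing_a_center, short_bearing_b_center, fat_bearing_center, coupler_center from where it was at the start of the episode above 0.01 m).
It fails at once if the camera or its stand is touched (more than 1 N) or the camera is displaced by more than 5 mm (contact force between stand and anything else above 1 N or distance of lens from where it was at the start of the episode above 0.005 m).
It also fails if it takes over 40 s, if anything falls off the work surface, if the arm or the gripper's body presses on something with over 40 N, if the wrist force passes 120 N, or if a joint passes its speed limit or range.

ROBOT

A 6-joint arm with a two-finger parallel gripper is mounted at the origin on the work surface. World frame = base frame: x ahead of the robot, y to its left, z up, the work surface at z = 0. Lengths are in m, angles in rad, forces in N, time in s.
With the tool pointing down it reaches from about 0.325 to 1 m from the base axis. Payload 5.1 kg.
Tool frame: the origin (TCP) lies at the very end of the fingers, on their centre line; the grasp point (between the pads) lies 19 mm behind it; z points along the fingers, y is the line along which they close (so a half turn about z gives the same grasp; the last joint's range is limited). The gripper opens to 85 mm and grips with 20 to 120 N. Pads are 22 mm wide; open, the fingers measure 114 mm over their backs; the gripper's body (76 mm by 85 mm) begins 54 mm behind the grasp point. The pads swing forward as they close: fully open they stand 13 mm farther back than shut.
Start: joints at [1.018, 0.124, 1.65, -0, 1.367, -0.083], TCP at [0.294, 0.58, 0.231] pointing down, gripper open.
Joint ranges: [-2.61, 2.61], [-1.02, 2.33], [0.03, 2.71], [-1.35, 4.49], [0.32, 2.68], [-2.91, 2.91]. Speed limits (rad/s): [2.57, 2.57, 3.14, 3.14, 3.14, 3.14].

INTERFACE

Orientations are given as a unit quaternion [x, y, z, w].
In Python, from station import sensors, snapshot, robot, masks_of, place_of gives the robot as it stands.
- The arm moves only by the tool jog_arm, never from a script. Its argument "rows" is a list of rows, each an object of numbers: "x", "y", "z": the shift along the world's x, y, z normalised to -1 to 1, where 1 is 0.12 m; "ax", "ay", "az": the turn, a rotation vector about the world's x, y, z normalised to -1 to 1, where 1 is pi/4 rad; "hand": the finger opening in mm, from 0 to 85.4. In form: [{"x": .., "y": .., "z": .., "ax": .., "ay": .., "az": .., "hand": ..}, ...]. A call has 1 to 8 rows; each row is the pose to reach, as a shift and turn from the pose commanded when the call began; what a row does not reach only later rows make up. A row lasts 1/8 s, in which the tool goes at most 62.5 mm and 10.7 degrees, less where a joint would pass 70% of its speed; a pose out of reach is approached as far as the arm can. A call with a number of a shift or a turn outside -1 to 1 is refused whole. A call with a gripper value outside its range is refused whole. The fingers move at their own pace and stop on an object; the grip force is fixed at half the most. Time passes only in rows, so rows that repeat a pose let the fingers close. It gives the time, the measured TCP pose, the force, the opening and the grip force at its end, in the units of the state.
- sensors.sense(): the state, without advancing time (a new reading comes with each control period).
- snapshot(name): name is "scene" or "top" or "wrist"; returns a dict with "pixels" (420x560x3 uint8, red, green, blue), "fovy" (degrees; the focal length in pixels is half the picture's height over the tangent of half this angle, whatever the lens; pixels are square), "cx", "cy" (the principal point, pixels), "T" (4x4, takes a point from camera to world coordinates). Camera axes: x right, y down, z forward; pixel columns grow to the right and rows downward; lengths in m; the calibration is good to about 2 mm. A picture is of the moment at which its call begins. There is no depth.
- robot.sign_off(): hands the job in; it is judged then, once.
Trained networks look in a picture, given as the dict that the camera call returned (one of the last four; its "shot" number tells which), for a name from the list of things; names that differ only in an ending like _2 or _b are one class to them, and where a whole thing is asked for, a point or a joint stands for the part that bears it (a point fixed in the world has none). Each returns a list of dicts, best first, with "confidence" (0 to 1); they miss things now and then, are a little off and sometimes report something else, mostly with a low value. They report only what shows in the picture. A call takes as long as a camera call.
- masks_of(picture, label): "region" (420x560 bool, what is visible of it).
- place_of(picture, label): "position" ([x, y, z] in m, in world coordinates, good to about 4 mm: a listed point, or the origin of a listed thing).
The state is a dict: "clock": time; "q": joint angles; "qd": joint speeds; "joint_efforts": joint torques, N m; "tcp_pos": TCP position; "eef_rot": TCP orientation; "wrist_force": force on the tool from outside, world axes, zero at the start; "torque": the same for the moment, N m; "grip_width": opening from 0.0 (shut) to 1.0 (fully open); "gripper_force": force on a finger pad.
Only numpy, scipy, OpenCV 4.12 (cv2) and the standard library are available. Lean on these libraries where they do the work, as an engineer would, in place of code of your own. Each camera call takes 0.05 s, during which the arm holds its last target. There are 200 camera calls.

## Working session

There is one attempt and no reset: what is moved stays moved. The work goes in short steps, Python scripts to look and compute and a tool call to move; the robot and the scene stay as the last step left them, time stands still between calls to the robot, and variables do not carry over. Pictures are saved under pics/ and viewed, at most 10 in all, crops included, and the job is handed in when it is done.

Besides the shell and the picture viewer there is one more tool, called after "Call:" by a JSON object that holds its "op" and its "data". jog_arm: Moves the arm, as the interface text tells. Its arguments: {"type":"object","properties":{"rows":{"type":"array"}},"required":["rows"]}

```bash
mkdir -p pics
python3 - <<'E'
from station import *
import cv2,numpy as np
s=sensors.sense();print(s['clock'],s['tcp_pos'],s['eef_rot'],s['grip_width'])
ims=[]
for c in ("scene","top"):
    p=snapshot(c);cv2.imwrite(f"pics/{c}.png",p["pixels"][:,:,::-1]);print(c,p['fovy'],np.round(p['T'],3).tolist())
    for l in ("long_bearing_center","short_bearing_a_center","fat_bearing_center","coupler_center","tray","stand","lens","focus"):
        for r in place_of(p,l)[:3]: print(l,np.round(r['position'],4),round(r['confidence'],2))
E
```

```text
0.0 [0.29393867 0.57904615 0.23005111] [ 2.32732567e-01  9.72540204e-01 -9.92164409e-04 -3.46881723e-04] 1.0026940656308636
scene 51.80617834242157 [[0.278, 0.55, -0.788, 1.231], [0.961, -0.156, 0.23, -0.158], [0.003, -0.82, -0.572, 0.61], [0.0, 0.0, 0.0, 1.0]]
long_bearing_center [ 0.5148 -0.1554  0.0168] 0.42
short_bearing_a_center [ 0.5387 -0.0891  0.0194] 0.51
fat_bearing_center [ 0.5902 -0.1756  0.0236] 0.43
coupler_center [ 0.6267 -0.0398  0.0222] 0.42
tray [ 5.691e-01 -9.560e-02  1.000e-04] 0.68
tray [ 0.5364 -0.0889  0.0191] 0.27
stand [7.170e-01 2.306e-01 7.000e-04] 0.67
lens [0.6519 0.2339 0.2257] 0.81
top 49.244974528269786 [[0.003, -0.98, 0.2, 0.396], [-1.0, -0.003, -0.002, 0.026], [0.003, -0.2, -0.98, 1.035], [0.0, 0.0, 0.0, 1.0]]
long_bearing_center [ 0.5926 -0.1782  0.0176] 0.57
long_bearing_center [ 0.5234 -0.1561  0.0205] 0.45
long_bearing_center [0.711  0.235  0.0012] 0.44
short_bearing_a_center [ 0.535  -0.0892  0.0251] 0.49
fat_bearing_center [ 0.5545 -0.0204  0.0181] 0.68
fat_bearing_center [ 0.5884 -0.1766  0.0157] 0.53
coupler_center [ 0.6227 -0.0396  0.0193] 0.54
tray [ 0.5716 -0.102   0.0064] 0.8
stand [0.7095 0.2371 0.0044] 0.59
lens [0.6501 0.2352 0.224 ] 0.7
```

View pics/top.png

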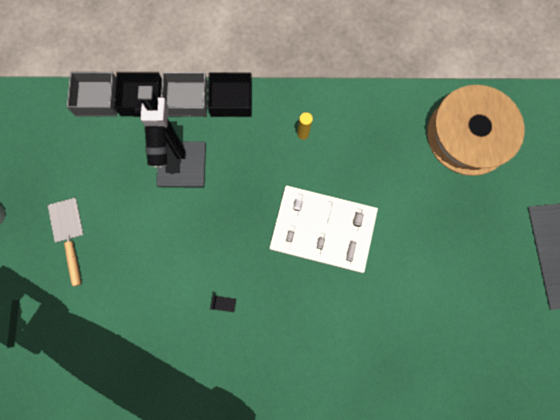

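View pics/scene.png

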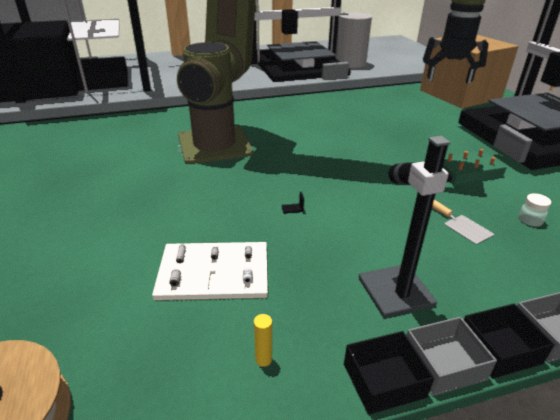

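The top view shows the tray with the long bearing at about (351,250). The stand is at about (180,165), with the barrel at (155,150) pointing down in the image. The scene view shows the same part at (181,253). Next I'll measure the angles and refine the positions.

```bash
cat > h.py <<'E'
import numpy as np,cv2
from station import *
def f(p): return p['pixels'].shape[0]/2/np.tan(np.radians(p['fovy']/2))
def ray(p,u,v):
    d=np.array([(u-p['cx'])/f(p),(v-p['cy'])/f(p),1.]);return p['T'][:3,3],p['T'][:3,:3]@d
def onz(p,uv,z):
    o,d=ray(p,*uv);return o+d*(z-o[2])/d[2]
def proj(p,X):
    c=np.linalg.inv(p['T'])@np.r_[X,1];return c[:2]/c[2]*f(p)+[p['cx'],p['cy']]
def rect(p,m,z):
    pts=np.array([onz(p,(u,v),z)[:2]*1000 for v,u in np.argwhere(m)],np.float32)
    return cv2.minAreaRect(pts)
E
python3 - <<'E'
from h import *
for c in ("scene","top"):
    p=snapshot(c);p['T']=np.array(p['T'])
    for l,z in (("tray",.014),("long_bearing_center",.019),("lens",.2)):
        for r in masks_of(p,l)[:4]:
            m=r['region'];print(c,l,round(r['confidence'],2),m.sum(),np.argwhere(m).mean(0)[::-1].round(1),np.round(np.hstack(rect(p,m,z)),1).tolist())
    g=cv2.cvtColor(p['pixels'],cv2.COLOR_RGB2BGR)
    # white top of tray by threshold
    w=(p['pixels'].min(2)>150).astype(np.uint8);n,L,S,C=cv2.connectedComponentsWithStats(w)
    t=proj(p,[.57,-.1,.014])
    for i in range(1,n):
        if S[i,4]>1000 and np.hypot(*(C[i]-t))<20: print(c,'thresh tray',S[i,4],np.hstack(rect(p,L==i,.014)))
    if c=="top":
        a=cv2.resize(g[80:200,130:230],None,fx=5,fy=5,interpolation=2)[:, :400]
        b=cv2.resize(g[180:280,265:385],None,fx=3.3,fy=3.3,interpolation=2)
        out=np.zeros((600,800,3),np.uint8);out[:,:400]=a;out[:330,404:800]=b[:,:396];cv2.imwrite("pics/c.png",out)
    else: cv2.imwrite("pics/c2.png",cv2.resize(g[125:325,340:480],None,fx=3,fy=3,interpolation=2))
E
```

```text
scene tray 0.6 5470 [213.3 272.1] [575.3, -97.5, 220.5, 167.4, 75.6]
scene lens 0.82 1314 [419.8 176.8] [633.5, 296.8, 112.1, 107.8, 26.8]
scene thresh tray 5274 [570.89105225 -96.49168396 217.15327454 154.35980225  75.78215027]
top tray 0.8 5966 [322.9 228.3] [572.8, -96.5, 219.0, 156.1, 75.9]
top long_bearing_center 0.54 167 [350.9 250.4] [520.7, -155.0, 18.3, 48.1, 74.2]
top lens 0.77 1449 [154.9 132.1] [727.6, 244.3, 139.0, 62.9, 15.5]
top thresh tray 6309 [572.11120605 -96.64214325 218.02468872 153.60719299  75.83742523]
```

View pics/c.png

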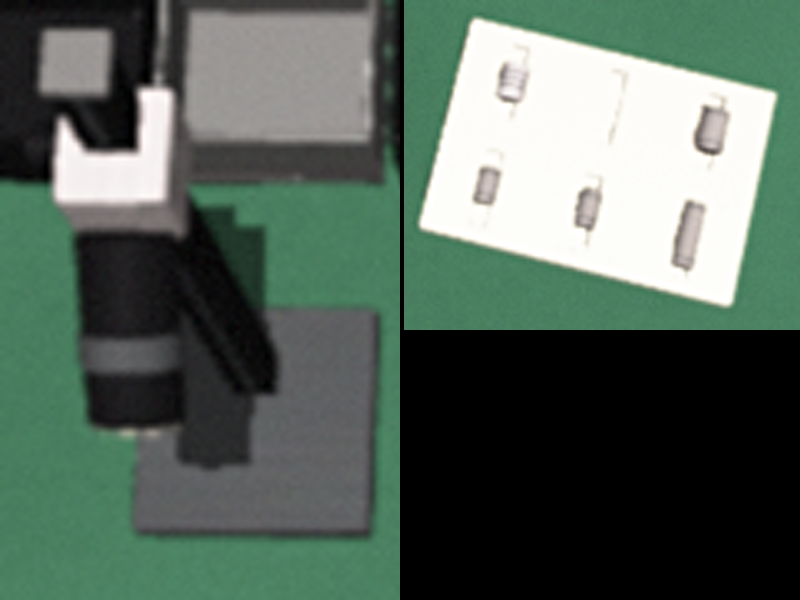

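View pics/c2.png

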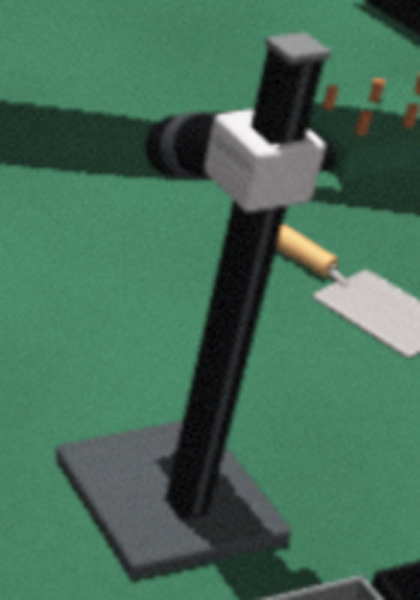

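The crops show that the long bearing sits in the tray's (-38,-70) slot, right of centre at crop (690,235). The foot's front edge is level (row ~532), so the stand's yaw is about 0. Its lens is at (0.651, 0.2345, 0.225), which puts the focus near (0.582, 0.2345, 0.185). The bearing is at (0.519, -0.155) with yaw -14.2°, and that agrees with the slot geometry. Moving now.

Call:
{"op": "jog_arm", "data": {"rows": [{"x": 0.25,"y": -0.35,"z": 0,"hand": 45},{"x": 0.5,"y": -0.7,"z": 0,"hand": 45},{"x": 0.75,"y": -1,"z": 0,"az": 0.1,"hand": 45}]}}

```text
invalid input
```

Call:
{"op": "jog_arm", "data": {"rows": [{"x": 0.1,"y": -0.5,"z": 0,"hand": 45},{"x": 0.2,"y": -1,"z": 0,"az": 0.1,"hand": 45}]}}

```text
invalid input
```

Call:
{"op": "jog_arm", "data": {"rows": [{"x": 0.1,"y": -0.5,"z": 0,"hand": 45},{"x": 0.2,"y": -1,"z": 0,"az": 0.08,"hand": 45}]}}

```text
invalid input
```

Call:
{"op": "jog_arm", "data": {"rows": [{"x": 0.1,"y": -0.5,"z": 0,"hand": 45},{"x": 0.2,"y": -1,"z": 0,"hand": 45}]}}

```text
invalid input
```

Call:
{"op": "jog_arm", "data": {"rows": [{"x": 0.15,"y": -0.5,"z": 0,"hand": 45},{"x": 0.3,"y": -1,"z": 0,"hand": 45}]}}

```text
invalid input
```

Call:
{"op": "jog_arm", "data": {"rows": [{"x": 0.1,"y": -0.5,"z": -0.3,"hand": 45},{"x": 0.22,"y": -1,"z": -0.6,"hand": 45},{"x": 0.22,"y": -1,"z": -0.6,"hand": 45}]}}

```text
invalid input
```

Call:
{"op": "jog_arm", "data": {"rows": [{"x": 0.25,"y": -0.35,"z": 0,"ax": 0,"ay": 0,"az": 0,"hand": 45},{"x": 0.5,"y": -0.7,"z": 0,"ax": 0,"ay": 0,"az": 0.05,"hand": 45},{"x": 0.75,"y": -1,"z": 0,"ax": 0,"ay": 0,"az": 0.1,"hand": 45}]}}

```text
clock: 1.68
tcp_pos: [0.3849, 0.4583, 0.2314]
eef_rot: [0.194, 0.981, 0.0, 0.0]
wrist_force: [0.3, -0.6, 0.5]
grip_width: 0.527
gripper_force: 0.0
```

Call:
{"op": "jog_arm", "data": {"rows": [{"x": 0.1,"y": -0.5,"z": 0,"ax": 0,"ay": 0,"az": 0.05,"hand": 45},{"x": 0.2,"y": -1,"z": 0,"ax": 0,"ay": 0,"az": 0.1,"hand": 45}]}}

```text
clock: 1.92
tcp_pos: [0.4087, 0.3379, 0.2314]
eef_rot: [0.155, 0.988, 0.0, 0.0]
wrist_force: [0.6, 0.2, 0.2]
grip_width: 0.526
gripper_force: 0.0
```

Call:
{"op": "jog_arm", "data": {"rows": [{"x": 0.1,"y": -0.5,"z": 0,"ax": 0,"ay": 0,"az": 0.04,"hand": 45},{"x": 0.2,"y": -1,"z": 0,"ax": 0,"ay": 0,"az": 0.08,"hand": 45}]}}

```text
clock: 2.17
tcp_pos: [0.4324, 0.2177, 0.2316]
eef_rot: [0.124, 0.992, 0.0, 0.0]
wrist_force: [0.5, -0.6, -0.4]
grip_width: 0.528
gripper_force: 0.0
```

Call:
{"op": "jog_arm", "data": {"rows": [{"x": 0.1,"y": -0.5,"z": 0,"ax": 0,"ay": 0,"az": 0,"hand": 45},{"x": 0.2,"y": -1,"z": 0,"ax": 0,"ay": 0,"az": 0,"hand": 45}]}}

```text
clock: 2.42
tcp_pos: [0.4564, 0.0977, 0.2317]
eef_rot: [0.124, 0.992, 0.0, 0.001]
wrist_force: [1.1, 0.2, 0.2]
grip_width: 0.52
gripper_force: 0.0
```

Call:
{"op": "jog_arm", "data": {"rows": [{"x": 0.15,"y": -0.5,"z": 0,"ax": 0,"ay": 0,"az": 0,"hand": 45},{"x": 0.3,"y": -1,"z": 0,"ax": 0,"ay": 0,"az": 0,"hand": 45}]}}

```text
clock: 2.68
tcp_pos: [0.4925, -0.0222, 0.2318]
eef_rot: [0.125, 0.992, 0.0, 0.001]
wrist_force: [0.4, 0.3, 0.1]
grip_width: 0.528
gripper_force: 0.0
```

Call:
{"op": "jog_arm", "data": {"rows": [{"x": 0.1,"y": -0.5,"z": -0.3,"ax": 0,"ay": 0,"az": 0,"hand": 45},{"x": 0.22,"y": -1,"z": -0.6,"ax": 0,"ay": 0,"az": 0,"hand": 45},{"x": 0.22,"y": -1,"z": -0.6,"ax": 0,"ay": 0,"az": 0,"hand": 45}]}}

```text
clock: 3.05
tcp_pos: [0.5175, -0.1423, 0.1568]
eef_rot: [0.126, 0.992, 0.0, -0.002]
wrist_force: [-0.4, 0.7, 0.2]
grip_width: 0.524
gripper_force: 0.0
```

Run:
```python
from h import *
p=snapshot("wrist");p['T']=np.array(p['T'])
g=cv2.cvtColor(p['pixels'],cv2.COLOR_RGB2BGR);cv2.imwrite("pics/w.png",g)
print(sensors.sense()['tcp_pos'])
for r in place_of(p,"long_bearing_center")[:3]: print(r['position'],r['confidence'])
for r in masks_of(p,"long_bearing_center")[:3]:
    m=r['region'];print(r['confidence'],m.sum(),np.argwhere(m).mean(0)[::-1],np.round(np.hstack(rect(p,m,.021)),1))
```

```text
[ 0.51769053 -0.14246187  0.15671312]
[0.5176, -0.156, 0.0222] 0.75
0.67 819 [264.31013431 207.10744811] [ 519.4 -156.6   15.7   47.2   75.2]
```

View pics/w.png

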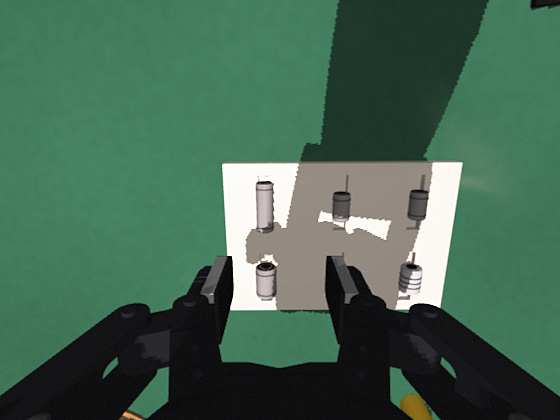

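The wrist view shows the long bearing at (264,206), aligned with the tool. It measures (0.5185, -0.156), so I'm descending.

Call:
{"op": "jog_arm", "data": {"rows": [{"x": 0.01,"y": -0.11,"z": -0.3,"ax": 0,"ay": 0,"az": 0,"hand": 45},{"x": 0.01,"y": -0.11,"z": -0.6,"ax": 0,"ay": 0,"az": 0,"hand": 45},{"x": 0.01,"y": -0.11,"z": -0.85,"ax": 0,"ay": 0,"az": 0,"hand": 45},{"x": 0.01,"y": -0.11,"z": -0.85,"ax": 0,"ay": 0,"az": 0,"hand": 45}]}}

```text
clock: 3.7
tcp_pos: [0.5186, -0.1512, 0.0562]
eef_rot: [0.124, 0.992, 0.001, -0.002]
wrist_force: [-0.2, -0.3, 0.3]
grip_width: 0.526
gripper_force: 0.0
```

Call:
{"op": "jog_arm", "data": {"rows": [{"x": 0,"y": -0.036,"z": -0.1,"ax": 0,"ay": 0,"az": 0,"hand": 45},{"x": 0,"y": -0.036,"z": -0.2,"ax": 0,"ay": 0,"az": 0,"hand": 45},{"x": 0,"y": -0.036,"z": -0.28,"ax": 0,"ay": 0,"az": 0,"hand": 45},{"x": 0,"y": -0.036,"z": -0.335,"ax": 0,"ay": 0,"az": 0,"hand": 45},{"x": 0,"y": -0.036,"z": -0.335,"ax": 0,"ay": 0,"az": 0,"hand": 45}]}}

```text
clock: 4.32
tcp_pos: [0.5193, -0.1575, 0.0164]
eef_rot: [0.125, 0.992, 0.0, -0.001]
wrist_force: [0.5, 0.1, -0.6]
grip_width: 0.526
gripper_force: 0.0
```

Call:
{"op": "jog_arm", "data": {"rows": [{"x": 0,"y": 0.012,"z": 0,"ax": 0,"ay": 0,"az": 0,"hand": 25},{"x": 0,"y": 0.012,"z": 0,"ax": 0,"ay": 0,"az": 0,"hand": 10},{"x": 0,"y": 0.012,"z": 0,"ax": 0,"ay": 0,"az": 0,"hand": 10},{"x": 0,"y": 0.012,"z": 0,"ax": 0,"ay": 0,"az": 0,"hand": 5},{"x": 0,"y": 0.012,"z": 0,"ax": 0,"ay": 0,"az": 0,"hand": 5},{"x": 0,"y": 0.012,"z": 0,"ax": 0,"ay": 0,"az": 0,"hand": 5}]}}

```text
clock: 5.08
tcp_pos: [0.5201, -0.1564, 0.0176]
eef_rot: [0.125, 0.992, -0.0, 0.0]
wrist_force: [-1.3, -0.0, 3.7]
grip_width: 0.153
gripper_force: 58.8
```

Run:
```python
from h import *
p=snapshot("wrist");g=cv2.cvtColor(p['pixels'],cv2.COLOR_RGB2BGR);cv2.imwrite("pics/w2.png",cv2.resize(g[180:380,170:390],None,fx=3,fy=3,interpolation=2))
s=sensors.sense();print(s['tcp_pos'],s['grip_width'],s['gripper_force'],s['wrist_force'])
```

```text
[ 0.52013269 -0.15636093  0.01754787] 0.15201914469436711 58.84334921836853 [-0.36900645  1.04784926  4.00288101]
```

View pics/w2.png

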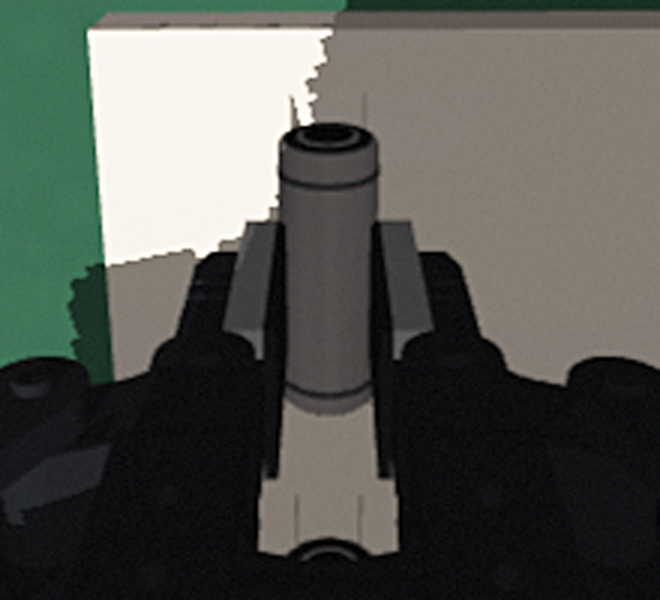

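The bearing sits between the pads, about mid-length, at crop (330,270), and the grip looks sound. I'll try a slow lift.

Call:
{"op": "jog_arm", "data": {"rows": [{"x": 0,"y": 0,"z": 0.05,"ax": 0,"ay": 0,"az": 0,"hand": 5},{"x": 0,"y": 0,"z": 0.1,"ax": 0,"ay": 0,"az": 0,"hand": 5},{"x": 0,"y": 0,"z": 0.2,"ax": 0,"ay": 0,"az": 0,"hand": 5},{"x": 0,"y": 0,"z": 0.35,"ax": 0,"ay": 0,"az": 0,"hand": 5},{"x": 0,"y": 0,"z": 0.5,"ax": 0,"ay": 0,"az": 0,"hand": 5},{"x": 0,"y": 0,"z": 0.7,"ax": 0,"ay": 0,"az": 0,"hand": 5},{"x": 0,"y": 0,"z": 0.9,"ax": 0,"ay": 0,"az": 0,"hand": 5}]}}

```text
clock: 6.0
tcp_pos: [0.52, -0.1563, 0.1272]
eef_rot: [0.125, 0.992, -0.0, 0.001]
wrist_force: [1.1, 0.2, 0.0]
grip_width: 0.153
gripper_force: 58.7
```

Call:
{"op": "jog_arm", "data": {"rows": [{"x": -0.1,"y": 0.2,"z": 0.25,"ax": 0,"ay": 0,"az": 0.1,"hand": 5},{"x": -0.2,"y": 0.5,"z": 0.5,"ax": 0,"ay": 0,"az": 0.2,"hand": 5},{"x": -0.3,"y": 0.8,"z": 0.7,"ax": 0,"ay": 0,"az": 0.32,"hand": 5},{"x": -0.4,"y": 1,"z": 0.75,"ax": 0,"ay": 0,"az": 0.32,"hand": 5}]}}

```text
clock: 6.5
tcp_pos: [0.4724, -0.0352, 0.219]
eef_rot: [-0.001, 1.0, -0.0, 0.003]
wrist_force: [0.4, -0.2, -0.5]
grip_width: 0.153
gripper_force: 58.7
```

Call:
{"op": "jog_arm", "data": {"rows": [{"x": 0,"y": 0.33,"z": 0,"ax": 0,"ay": -0.1,"az": 0,"hand": 5},{"x": 0,"y": 0.67,"z": 0,"ax": 0,"ay": -0.2,"az": 0,"hand": 5},{"x": 0,"y": 1,"z": 0,"ax": 0,"ay": -0.333,"az": 0,"hand": 5},{"x": 0,"y": 1,"z": 0,"ax": 0,"ay": -0.333,"az": 0,"hand": 5}]}}

```text
clock: 7.0
tcp_pos: [0.4705, 0.0858, 0.216]
eef_rot: [-0.003, 0.991, 0.0, 0.131]
wrist_force: [0.1, -0.5, -0.4]
grip_width: 0.156
gripper_force: 58.8
```

Call:
{"op": "jog_arm", "data": {"rows": [{"x": 0,"y": 0.33,"z": 0,"ax": 0,"ay": -0.1,"az": 0,"hand": 5},{"x": 0,"y": 0.67,"z": 0,"ax": 0,"ay": -0.2,"az": 0,"hand": 5},{"x": 0,"y": 1,"z": 0,"ax": 0,"ay": -0.333,"az": 0,"hand": 5},{"x": 0,"y": 1,"z": 0,"ax": 0,"ay": -0.333,"az": 0,"hand": 5}]}}

```text
clock: 7.5
tcp_pos: [0.4707, 0.2051, 0.2149]
eef_rot: [-0.003, 0.966, -0.0, 0.258]
wrist_force: [-0.5, -1.2, 1.1]
grip_width: 0.151
gripper_force: 58.9
```

Tilt is right. Before closing in, I'll re-measure the lens, the stand yaw and the held bearing.

Run:
```python
from h import *
s=sensors.sense();print(s['tcp_pos'],s['eef_rot'])
P={}
for c in ("scene","top","wrist"):
    p=snapshot(c);p['T']=np.array(p['T']);P[c]=p
    for l in ("lens","stand","focus","long_bearing_center"):
        for r in place_of(p,l)[:2]: print(c,l,np.round(r['position'],4),round(r['confidence'],2))
    cv2.imwrite(f"pics/b_{c}.png",p['pixels'][:,:,::-1])
# stand foot yaw from top crop corners (foot top z=.014)
t=P['top']
for uv in ((157.4,185),(204,185.3),(205.6,142.2)): print('foot',onz(t,uv,.014).round(4))
# lens-ring bottom point in both views -> line of barrel not needed
W=cv2.resize(P['wrist']['pixels'][:,:,::-1],(400,300));S=cv2.resize(P['scene']['pixels'][120:270,330:530,::-1],(400,300),interpolation=2);T=cv2.resize(P['top']['pixels'][80:230,100:300,::-1],(400,300),interpolation=2)
cv2.imwrite("pics/m.png",np.vstack([np.hstack([W,S]),np.hstack([T,0*T])]))
```

```text
[0.4706869  0.20512689 0.21489723] [-2.68762682e-03  9.66158223e-01 -2.10978524e-04  2.57936079e-01]
scene lens [0.6521 0.2367 0.2283] 0.9
scene lens [ 0.5364 -0.0923  0.0194] 0.54
scene stand [ 0.7148  0.2313 -0.0036] 0.94
scene long_bearing_center [0.4656 0.207  0.2167] 0.45
top lens [0.6533 0.2357 0.2232] 0.6
top stand [ 0.7121  0.2358 -0.0015] 0.97
top long_bearing_center [0.4719 0.2011 0.2153] 0.69
wrist stand [ 0.7132  0.2334 -0.0021] 0.64
wrist long_bearing_center [0.4704 0.2016 0.2194] 0.56
foot [0.6711 0.2844 0.014 ]
foot [0.6708 0.1771 0.014 ]
foot [0.7754 0.1767 0.014 ]
```

View pics/m.png

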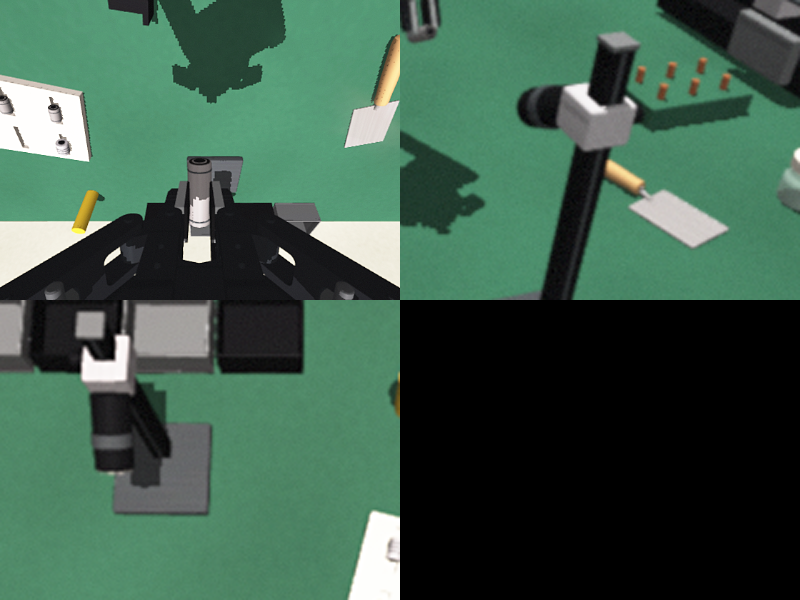

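The montage shows the bearing held along the tool at wrist (198,195). The stand foot is square to the world axes: the measured foot edges give a yaw of about 0.2°. The lens is at (0.652, 0.2345, 0.225), so the focus is at (0.583, 0.2343, 0.185). The bearing centre is about 2 mm behind the TCP.

Call:
{"op": "jog_arm", "data": {"rows": [{"x": 0.15,"y": 0.1,"z": -0.1,"ax": 0,"ay": 0,"az": 0,"hand": 5},{"x": 0.35,"y": 0.245,"z": -0.2,"ax": 0,"ay": 0,"az": 0,"hand": 5},{"x": 0.55,"y": 0.245,"z": -0.266,"ax": 0,"ay": 0,"az": 0,"hand": 5},{"x": 0.75,"y": 0.245,"z": -0.266,"ax": 0,"ay": 0,"az": 0,"hand": 5},{"x": 0.88,"y": 0.245,"z": -0.266,"ax": 0,"ay": 0,"az": 0,"hand": 5},{"x": 0.94,"y": 0.245,"z": -0.266,"ax": 0,"ay": 0,"az": 0,"hand": 5},{"x": 0.94,"y": 0.245,"z": -0.266,"ax": 0,"ay": 0,"az": 0,"hand": 5},{"x": 0.94,"y": 0.245,"z": -0.266,"ax": 0,"ay": 0,"az": 0,"hand": 5}]}}

```text
clock: 9.25
tcp_pos: [0.5841, 0.2332, 0.1832]
eef_rot: [-0.001, 0.966, -0.0, 0.259]
wrist_force: [0.4, 0.5, -0.5]
grip_width: 0.15
gripper_force: 58.9
```

Run:
```python
from h import *
s=sensors.sense();print(s['clock'],s['tcp_pos'],s['eef_rot'],s['wrist_force'],s['gripper_force'])
P={}
for c in ("scene","top","wrist"):
    p=snapshot(c);p['T']=np.array(p['T']);P[c]=p
    for l in ("lens","long_bearing_center"):
        for r in place_of(p,l)[:2]: print(c,l,np.round(r['position'],4),round(r['confidence'],2))
def crop(p,X,k=2):
    u,v=proj(p,X).astype(int);a=max(0,u-100);b=max(0,v-75)
    q=p['pixels'][b:b+150,a:a+200,::-1];return cv2.resize(q,(400,300),interpolation=2)
W=cv2.resize(P['wrist']['pixels'][:,:,::-1],(400,300));F=[.6,.234,.19]
cv2.imwrite("pics/n.png",np.vstack([np.hstack([W,crop(P['scene'],F)]),np.hstack([crop(P['top'],F),0*W])]))
```

```text
9.25 [0.5840925  0.23317731 0.18320842] [-7.81923840e-04  9.66010890e-01 -1.59826016e-04  2.58500141e-01] [ 0.36390589  0.5211582  -0.47447974] 58.91447067260742
scene lens [0.654  0.2353 0.2291] 0.89
scene long_bearing_center [0.5793 0.2351 0.1825] 0.48
top lens [0.6504 0.2355 0.2251] 0.96
top long_bearing_center [0.5837 0.2331 0.1853] 0.55
wrist long_bearing_center [0.5796 0.2325 0.1877] 0.63
```

View pics/n.png

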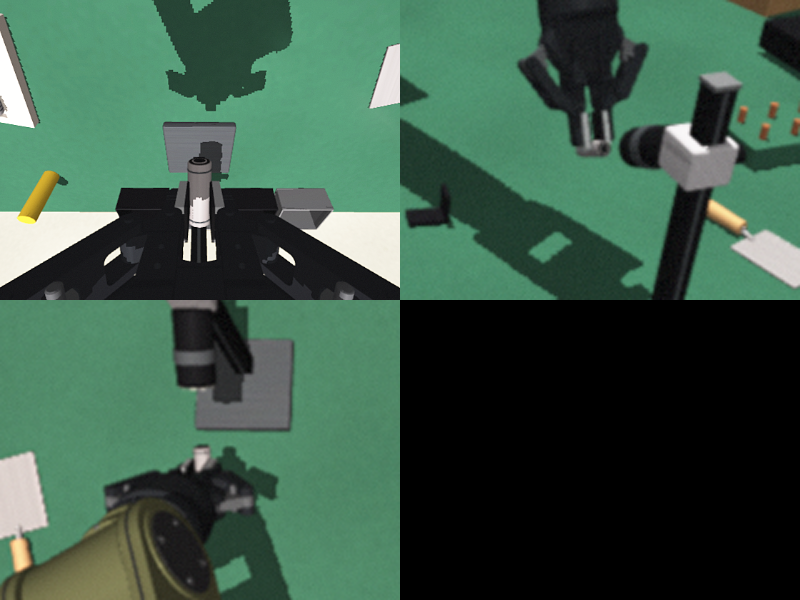

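The montage shows the bearing in front of the lens and in line with the barrel: top (202,455) against lens (195,385), scene (592,148). Its centre is within about 3 mm of the focus and it is held steady, so I'm handing in.

```bash
python3 -c "
from station import *
print(robot.sign_off())"
```

```text
the job is handed in; nothing more can be done
None
```

The job is handed in with the long bearing held steady in the gripper, its centre about 3 mm from the camera's focus by my measurements and its axis along the line of sight; the hand-in returned no verdict.

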